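Change the points on the toy shop's play railway

TASK

On the play railway's lever console the red signal lever stands pulled towards the robot, and while it does the two points levers are locked. Push the red lever fully back, away from the robot, and after that pull the blue points lever fully over towards the robot. Leave the yellow lever and the green toy locomotive as they are, and let go of everything.

Things in the scene. Friction and masses are not known exactly. Their poses are not given: they have to be found in the camera images.
- red_knob (a point): Centre of the red signal lever's handle: round-ended, 26 mm thick, 52 mm long, on a 12 mm shaft, 105 mm from the lever's level hinge, which is 45 mm above the table. z runs from hinge to handle, y along the hinge to the left, x broadly away from the robot. Starts pulled (leaning 26 degrees, 0.45 rad, towards the robot, or up to 0.08 rad short); home is 0.45 rad past upright, away.
- blue_knob (a point): Centre of the blue points lever's handle; sizes, hinge, axes and swing as red. Starts home, leaning away (up to 0.05 rad short). A lug low on its shaft is blocked by steel posts that stand 25 mm out of the console while red is pulled and sink as red goes home. Any free lever moves with about 1.5 N at the handle, stays where left and has stops at both ends, 0.45 rad either side of upright.
- yellow_knob (a point): Centre of the yellow points lever's handle, built like blue, also home; leave it. The three levers stand 95 mm apart in a row, in any order of colours, each on a plate of its own colour on one fixed dark console box (150 mm deep, 310 mm wide, 50 mm high), which is turned up to 20 degrees on the table.
- locomotive: Loose green toy locomotive with red roof and wheels, 110 mm long, 48 mm wide, 72 mm high, on the table off the console's left end; origin at the centre of its underside, z up, x towards its cab. Leave it.

How it is judged:
By the outcome, as a careful person would: the job done as asked, in the order asked, and still so for the second after the job is handed in, with the robot touching nothing.
It also fails if it takes over 40 s, if anything falls off the work surface, if the arm or the gripper's body presses on something with over 40 N, if the wrist force passes 120 N, or if a joint passes its speed limit or range.

ROBOT

A 6-joint arm with a two-finger parallel gripper is mounted at the origin on the work surface. World frame = base frame: x ahead of the robot, y to its left, z up, the work surface at z = 0. Lengths are in m, angles in rad, forces in N, time in s.
With the tool pointing down it reaches from about 0.325 to 0.75 m from the base axis. Payload 7.6 kg.
Tool frame: the origin (TCP) lies at the very end of the fingers, on their centre line; the grasp point (between the pads) lies 19 mm behind it; z points along the fingers, y is the line along which they close (so a half turn about z gives the same grasp; the last joint's range is limited). The gripper opens to 85 mm and grips with 20 to 120 N. Pads are 22 mm wide; open, the fingers measure 114 mm over their backs; the gripper's body (76 mm by 85 mm) begins 54 mm behind the grasp point. The pads swing forward as they close: fully open they stand 13 mm farther back than shut.
Start: joints at [-1.382, 0.052, 1.401, -0, 1.689, -0.07], TCP at [0.134, -0.508, 0.231] pointing down, gripper open.
Joint ranges: [-2.9, 2.9], [-0.91, 2.17], [0.12, 2.37], [-1.06, 4.2], [0.26, 2.73], [-2.93, 2.93]. Speed limits (rad/s): [2.57, 2.57, 3.01, 3.14, 3.14, 3.14].

INTERFACE

Orientations are given as a unit quaternion [x, y, z, w].
In Python, from bench import * gives the robot as it stands.
- The arm moves only by the tool jog_arm, never from a script. Its argument "motion" is a list that holds one entry, the list of rows, each a list of 7 numbers: the shift along the tool's x, y, z in mm, then the turn, a rotation vector about the tool's x, y, z in rad, then the finger opening in mm, from 0 to 85.4. In form: [[[tx, ty, tz, wx, wy, wz, jaw], ...]]. A call has 1 to 8 rows; each row shifts and turns the commanded pose from where the row before left it, along the tool's axes as they then stand; what a row does not reach is not made up. A row lasts 1/10 s, in which the tool goes at most 50 mm and 8.59 degrees, less where a joint would pass 70% of its speed; a pose out of reach is approached as far as the arm can. A call with a gripper value outside its range is refused whole. The fingers move at their own pace and stop on an object; "squeeze" is the grip in N (left out, the last holds). Time passes only in rows, so rows that do not move let the fingers close. It gives the time, the measured TCP pose, the force, the opening and the grip force at its end, in the units of the state.
- get_state(): the state, without advancing time (a new reading comes with each control period).
- snapshot(name): name is "scene" or "top"; returns a dict with "pixels" (384x512x3 uint8, red, green, blue), "depth" (384x512 float32, m along the optical axis (not along the pixel's ray), 0 where there is no reading), "fov_y" (degrees; the focal length in pixels is half the picture's height over the tangent of half this angle, whatever the lens; pixels are square), "cx", "cy" (the principal point, pixels), "k1" (the pictures are not rectified: a ray, as slopes to the right and down, at radius r is drawn at 1 + k1 r^2 times it, then the intrinsics apply), "world_from_camera" (4x4, takes a point from camera to world coordinates). Camera axes: x right, y down, z forward; pixel columns grow to the right and rows downward; lengths in m; the calibration is good to about 2 mm. A picture is of the moment at which its call begins.
- sign_off(): hands the job in; it is judged then, once.
Trained networks look in the newest picture that a camera, given by its name, has taken for a name from the list of things; names that differ only in an ending like _2 or _b are one class to them, and where a whole thing is asked for, a point or a joint stands for the part that bears it (a point fixed in the world has none). Each returns a list of dicts, best first, with "conf" (0 to 1); they miss things now and then, are a little off and sometimes report something else, mostly with a low value. They report only what shows in the picture. A call takes as long as a camera call.
- look_for(query, camera): "extent" ([left, top, right, bottom] in pixels, round what is visible of it).
- masks_of(query, camera): "region" (384x512 bool, what is visible of it) and "extent" ([left, top, right, bottom] in pixels, round what is visible of it).
The state is a dict: "time_s": time; "joint_positions": joint angles; "qvel": joint speeds; "effort": joint torques, N m; "tcp_pos": TCP position; "tcp_rot": TCP orientation; "contact_force": force on the tool from outside, world axes, zero at the start; "ft_torque": the same for the moment, N m; "finger_gap": finger opening in m; "finger_force": force on a finger pad.
Only numpy, scipy, OpenCV 4.12 (cv2) and the standard library are available. Lean on these libraries where they do the work, as an engineer would, in place of code of your own. Each camera call takes 0.05 s, during which the arm holds its last target. There are 200 camera calls.

## Working session

There is one attempt and no reset: what is moved stays moved. The work goes in short steps, Python scripts to look and compute and a tool call to move; the robot and the scene stay as the last step left them, time stands still between calls to the robot, and variables do not carry over. Pictures are saved under pics/ and viewed, at most 10 in all, crops included, and the job is handed in when it is done.

Besides the shell and the picture viewer there is one more tool, called after "Call:" in YAML: its name, and indented under it one key for each argument. jog_arm: Moves the arm, as the interface text tells. Its arguments: {"type":"object","properties":{"motion":{"type":"array","items":{"type":"array","items":{"type":"array","items":{"type":"number"}}}},"squeeze":{"type":"number"}},"required":["motion"]}

```bash
mkdir -p pics
cat > h.py <<'E'
from bench import *
import numpy as np, cv2
from scipy.spatial.transform import Rotation as R
def pts(s,mask):
    v,u=np.nonzero(mask&(s["depth"]>0)); d=s["depth"][v,u]
    f=192/np.tan(np.radians(s["fov_y"])/2)
    K=np.array([[f,0,s["cx"]],[0,f,s["cy"]],[0,0,1.]])
    n=cv2.undistortPoints(np.c_[u,v].astype(np.float64)[:,None],K,np.array([s["k1"],0,0,0.]))[:,0]
    T=s["world_from_camera"]
    return np.c_[n*d[:,None],d]@T[:3,:3].T+T[:3,3]
E
python3 - <<'E'
from h import *
ims=[]
for c in("scene","top"):
    s=snapshot(c); ims.append(s["pixels"][:,:,::-1])
    print(c,s["world_from_camera"][:3,3].round(3))
    for q in("red_knob","blue_knob","yellow_knob","locomotive"):
        for m in masks_of(q,c)[:2]:
            P=pts(s,m["region"])
            print(q,round(m["conf"],2),np.round(m["extent"]),len(P),np.median(P,0).round(3),P.min(0).round(3),P.max(0).round(3), P[P[:,2]>P[:,2].max()-.02].mean(0).round(3))
cv2.imwrite("pics/a.png",ims[0]);cv2.imwrite("pics/b.png",ims[1])
print(get_state())
E
```

```text
scene [0.935 0.422 0.7  ]
red_knob 0.77 [201. 132. 216. 172.] 273 [ 0.513 -0.052  0.138] [ 0.489 -0.064  0.058] [ 0.54  -0.044  0.168] [ 0.502 -0.053  0.159]
blue_knob 0.74 [211. 168. 239. 196.] 280 [0.58  0.047 0.139] [ 0.507 -0.046  0.05 ] [0.599 0.063 0.166] [0.589 0.045 0.158]
yellow_knob 0.81 [249. 187. 274. 215.] 274 [0.578 0.141 0.144] [0.522 0.068 0.05 ] [0.594 0.158 0.166] [0.585 0.139 0.158]
yellow_knob 0.56 [288. 238. 331. 292.] 1342 [0.603 0.286 0.051] [ 0.492  0.24  -0.005] [0.635 0.307 0.073] [0.605 0.282 0.067]
locomotive 0.75 [287. 238. 330. 294.] 1273 [0.604 0.286 0.051] [ 0.51   0.24  -0.002] [0.635 0.306 0.073] [0.606 0.282 0.067]
top [0.378 0.107 0.943]
red_knob 0.61 [344. 204. 362. 225.] 236 [ 0.503 -0.054  0.161] [ 0.486 -0.07   0.052] [ 0.54  -0.045  0.169] [ 0.499 -0.056  0.162]
blue_knob 0.7 [293. 162. 314. 202.] 465 [0.567 0.039 0.131] [ 0.539  0.015 -0.001] [0.645 0.061 0.167] [0.585 0.04  0.159]
yellow_knob 0.79 [248. 162. 269. 204.] 500 [0.562 0.133 0.117] [0.536 0.11  0.049] [0.597 0.158 0.168] [0.58  0.134 0.16 ]
locomotive 0.74 [184. 150. 209. 203.] 1175 [0.584 0.274 0.053] [ 0.523  0.254 -0.001] [0.635 0.311 0.076] [0.603 0.279 0.069]
{'time_s': 0.5, 'joint_positions': array([-1.38227455e+00,  5.22359575e-02,  1.40076731e+00,  1.37439412e-05,
        1.68862105e+00, -7.03067159e-02]), 'qvel': array([ 1.60981308e-04, -4.54657935e-04, -1.12921360e-03, -7.58305119e-05,
        4.82813293e-04,  1.46145161e-04]), 'effort': array([-1.01761183e-03, -3.81222081e+01, -3.60046327e+01, -1.35878140e-04,
        5.45609400e-04, -2.86258603e-05]), 'tcp_pos': array([ 0.13439399, -0.50749964,  0.23127049]), 'tcp_rot': array([ 9.91637553e-01,  1.29054112e-01,  5.87697150e-06, -1.62109195e-05]), 'contact_force': array([ 0.46543419, -0.58067648, -0.13804844]), 'ft_torque': array([ 0.01097991,  0.0291714 , -0.0152058 ]), 'finger_force': 0.0, 'finger_gap': 0.08537927255053263}
```

View pics/a.png

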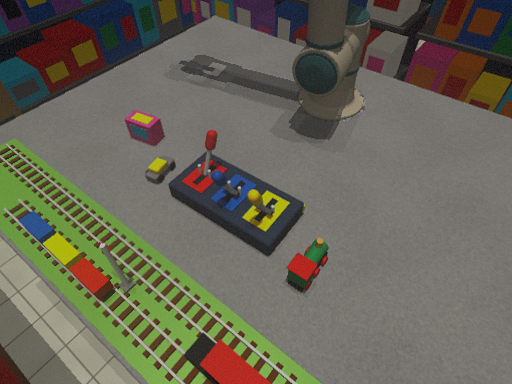

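View pics/b.png

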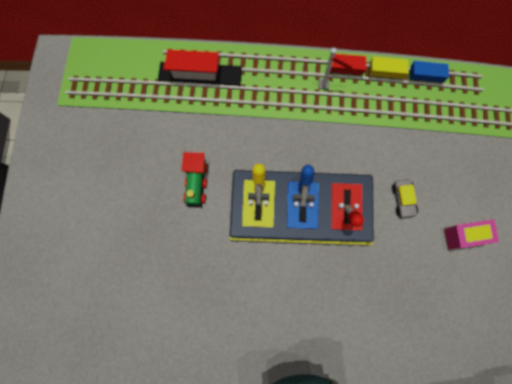

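The pictures show red at the right end of the console (scene px 210,150; top px 353,217), pulled. Blue is in the middle (top px 304,175) and yellow on the left, both home. The console is turned about 2.7°. I'll push each lever with closed fingers.

Call:
jog_arm:
  motion:
    - [[0,0,0,0,0,0.107,0],[0,0,0,0,0,0.107,0],[27,-36,0,0,0,0,0],[27,-36,0,0,0,0,0],[27,-36,0,0,0,0,0],[27,-36,0,0,0,0,0],[27,-36,0,0,0,0,0],[27,-36,0,0,0,0,0]]
  squeeze: 20

```text
time_s: 1.3
tcp_pos: [0.2872, -0.2829, 0.2315]
tcp_rot: [1.0, 0.022, 0.0, 0.0]
contact_force: [0.9, -0.7, 0.3]
finger_gap: -0.0003
finger_force: 0.0
```

Call:
jog_arm:
  motion:
    - [[27,-36,0,0,0,0,0],[27,-36,0,0,0,0,0],[27,-36,0,0,0,0,0],[27,-36,0,0,0,0,0],[27,-36,0,0,0,0,0],[27,-36,0,0,0,0,0],[0,0,0,0,0,0,0],[0,0,0,0,0,0,0]]

```text
time_s: 2.1
tcp_pos: [0.4388, -0.0608, 0.2311]
tcp_rot: [1.0, 0.024, -0.0, 0.0]
contact_force: [0.2, 0.1, 0.1]
finger_gap: 0.0002
finger_force: 0.0
```

Call:
jog_arm:
  motion:
    - [[0,-2,37,0,0,0,0],[0,0,37,0,0,0,0],[0,0,37,0,0,0,0],[0,0,0,0,0,0,0],[15,0,0,0,0,0,0],[15,0,0,0,0,0,0],[15,0,0,0,0,0,0],[15,0,0,0,0,0,0]]

```text
time_s: 2.9
tcp_pos: [0.4996, -0.058, 0.123]
tcp_rot: [1.0, 0.022, 0.001, 0.001]
contact_force: [-2.9, -0.4, -0.4]
finger_gap: -0.0002
finger_force: 0.0
```

Call:
jog_arm:
  motion:
    - [[10,0,0,0,0,0,0],[10,0,0,0,0,0,0],[10,0,0,0,0,0,0],[5,0,0,0,0,0,0],[5,0,0,0,0,0,0],[5,0,0,0,0,0,0],[0,0,0,0,0,0,0]]

```text
time_s: 3.6
tcp_pos: [0.5439, -0.0546, 0.1201]
tcp_rot: [1.0, 0.022, 0.0, -0.0]
contact_force: [-0.2, 0.2, 0.4]
finger_gap: 0.0001
finger_force: 0.0
```

Call:
jog_arm:
  motion:
    - [[5,0,0,0,0,0,0],[4,0,0,0,0,0,0],[0,0,0,0,0,0,0]]

```text
time_s: 3.9
tcp_pos: [0.5529, -0.0543, 0.1203]
tcp_rot: [1.0, 0.022, 0.0, 0.0]
contact_force: [0.2, 0.2, -0.6]
finger_gap: -0.0002
finger_force: 0.0
```

Call:
jog_arm:
  motion:
    - [[3,0,0,0,0,0,0],[0,0,0,0,0,0,0]]

```text
time_s: 4.1
tcp_pos: [0.5558, -0.0542, 0.1204]
tcp_rot: [1.0, 0.022, 0.0, 0.0]
contact_force: [-0.5, -0.2, -0.3]
finger_gap: -0.0002
finger_force: 0.1
```

Call:
jog_arm:
  motion:
    - [[2,0,0,0,0,0,0],[0,0,0,0,0,0,0]]

```text
time_s: 4.3
tcp_pos: [0.5567, -0.0542, 0.1203]
tcp_rot: [1.0, 0.022, -0.001, 0.0]
contact_force: [-6.4, -0.4, 3.1]
finger_gap: -0.0002
finger_force: 3.2
```

Call:
jog_arm:
  motion:
    - [[2,0,0,0,0,0,0],[0,0,0,0,0,0,0]]

```text
time_s: 4.5
tcp_pos: [0.5571, -0.0542, 0.1202]
tcp_rot: [1.0, 0.022, -0.004, -0.0]
contact_force: [-16.9, 0.4, 7.2]
finger_gap: 0.0001
finger_force: 8.3
```

Call:
jog_arm:
  motion:
    - [[-30,0,0,0,0,0,0],[-10,0,-30,0,0,0,0],[0,0,-40,0,0,0,0],[0,0,-40,0,0,0,0],[0,0,0,0,0,0,0]]

```text
time_s: 5.0
tcp_pos: [0.5219, -0.0562, 0.2375]
tcp_rot: [1.0, 0.022, 0.006, 0.001]
contact_force: [-0.2, -0.0, 1.0]
finger_gap: -0.0003
finger_force: 0.0
```

Run:
```python
from h import *
for c in("scene","top"):
    s=snapshot(c)
    if c=="scene": cv2.imwrite("pics/c.png",cv2.resize(s["pixels"][100:320,150:350,::-1],None,fx=2.5,fy=2.5))
    for q in("red_knob","blue_knob","yellow_knob"):
        for m in masks_of(q,c)[:1]:
            P=pts(s,m["region"])
            print(c,q,round(m["conf"],2),np.round(m["extent"]),P.max(0).round(3), P[P[:,2]>P[:,2].max()-.02].mean(0).round(3))
print(get_state()["tcp_pos"])
```

```text
scene red_knob 0.76 [177. 152. 204. 174.] [ 0.604 -0.04   0.164] [ 0.594 -0.049  0.156]
scene blue_knob 0.85 [210. 168. 240. 196.] [0.6   0.062 0.166] [0.589 0.045 0.158]
scene yellow_knob 0.74 [246. 187. 272. 216.] [0.594 0.157 0.166] [0.585 0.139 0.158]
top red_knob 0.67 [345. 164. 358. 205.] [ 0.606 -0.042  0.166] [ 0.59  -0.049  0.158]
top blue_knob 0.57 [293. 163. 315. 205.] [0.636 0.06  0.168] [0.585 0.04  0.159]
top yellow_knob 0.62 [247. 163. 270. 203.] [0.64  0.155 0.168] [0.58  0.134 0.159]
[ 0.51920079 -0.05577222  0.22905213]
```

View pics/c.png

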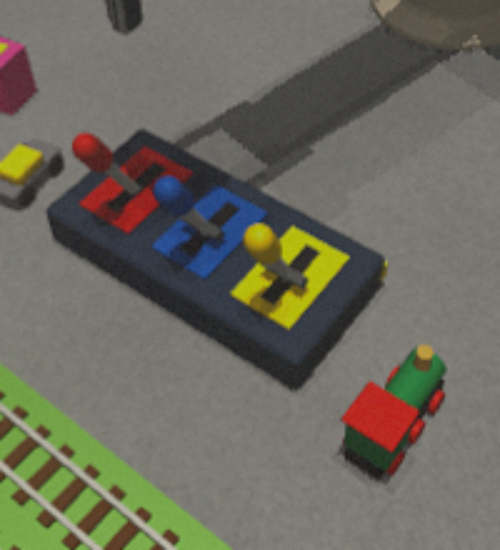

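Red is now home (crop px 88,147), the posts are sunk, and blue and yellow have not moved. Next I go behind blue.

Call:
jog_arm:
  motion:
    - [[31,-23.5,0,0,0,0,0],[31,-23.5,0,0,0,0,0],[31,-23.5,0,0,0,0,0],[32,-23.5,0,0,0,0,0],[0,0,0,0,0,0,0],[0,0,0,0,0,0,0]]

```text
time_s: 6.0
tcp_pos: [0.6401, 0.044, 0.2286]
tcp_rot: [1.0, 0.023, -0.001, 0.0]
contact_force: [-0.2, 0.8, 0.3]
finger_gap: -0.0002
finger_force: 0.0
```

Call:
jog_arm:
  motion:
    - [[0,0,35,0,0,0,0],[0,0,35,0,0,0,0],[0,0,38,0,0,0,0],[0,0,0,0,0,0,0],[0,0,0,0,0,0,0]]

```text
time_s: 6.5
tcp_pos: [0.6399, 0.0429, 0.1235]
tcp_rot: [1.0, 0.022, 0.0, 0.0]
contact_force: [-0.2, -0.1, 0.5]
finger_gap: -0.0001
finger_force: 0.0
```

Call:
jog_arm:
  motion:
    - [[-15,0,2,0,0,0,0],[-15,0,0,0,0,0,0],[-10,0,0,0,0,0,0],[-10,0,0,0,0,0,0],[-10,0,0,0,0,0,0],[0,0,0,0,0,0,0]]

```text
time_s: 7.1
tcp_pos: [0.5812, 0.0407, 0.1244]
tcp_rot: [1.0, 0.022, 0.003, 0.0]
contact_force: [1.0, 0.7, -0.2]
finger_gap: 0.0001
finger_force: 0.0
```

Call:
jog_arm:
  motion:
    - [[-10,0,0,0,0,0,0],[-10,0,0,0,0,0,0],[-10,0,0,0,0,0,0],[-7,0,0,0,0,0,0],[0,0,0,0,0,0,0]]

```text
time_s: 7.6
tcp_pos: [0.5437, 0.0392, 0.1219]
tcp_rot: [1.0, 0.022, 0.001, 0.0]
contact_force: [0.3, 0.5, -0.5]
finger_gap: -0.0002
finger_force: 0.0
```

Call:
jog_arm:
  motion:
    - [[-4,0,0,0,0,0,0],[-3,0,0,0,0,0,0],[0,0,0,0,0,0,0]]

```text
time_s: 7.9
tcp_pos: [0.5362, 0.039, 0.1203]
tcp_rot: [1.0, 0.022, -0.0, 0.0]
contact_force: [0.9, 0.0, 0.7]
finger_gap: -0.0002
finger_force: 0.2
```

Call:
jog_arm:
  motion:
    - [[-3,0,0,0,0,0,0],[0,0,0,0,0,0,0]]

```text
time_s: 8.1
tcp_pos: [0.533, 0.0389, 0.12]
tcp_rot: [1.0, 0.022, -0.0, 0.0]
contact_force: [-0.2, 0.5, 0.5]
finger_gap: -0.0001
finger_force: 0.1
```

Call:
jog_arm:
  motion:
    - [[-3,0,0,0,0,0,0],[0,0,0,0,0,0,0]]

```text
time_s: 8.3
tcp_pos: [0.53, 0.0387, 0.1202]
tcp_rot: [1.0, 0.022, -0.0, 0.0]
contact_force: [-0.4, 0.5, 0.2]
finger_gap: -0.0002
finger_force: 0.0
```

Call:
jog_arm:
  motion:
    - [[-2,0,0,0,0,0,0],[0,0,0,0,0,0,0]]

```text
time_s: 8.5
tcp_pos: [0.5281, 0.0386, 0.1203]
tcp_rot: [1.0, 0.022, -0.0, 0.0]
contact_force: [0.6, 0.3, 0.6]
finger_gap: 0.0003
finger_force: 0.1
```

Run:
```python
from h import *
s=snapshot("scene"); cv2.imwrite("pics/d.png",cv2.resize(s["pixels"][60:260,150:350,::-1],None,fx=2.75,fy=2.75))
for q in("red_knob","blue_knob","yellow_knob"):
    for m in masks_of(q,"scene")[:1]:
        P=pts(s,m["region"]); print(q,round(m["conf"],2),np.round(m["extent"]),P.max(0).round(3), P[P[:,2]>P[:,2].max()-.02].mean(0).round(3))
```

```text
red_knob 0.63 [177. 151. 202. 175.] [ 0.604 -0.041  0.165] [ 0.594 -0.049  0.156]
blue_knob 0.64 [229. 171. 243. 190.] [0.537 0.062 0.111] [0.521 0.041 0.099]
yellow_knob 0.5 [249. 188. 272. 216.] [0.595 0.157 0.165] [0.585 0.139 0.158]
```

View pics/d.png

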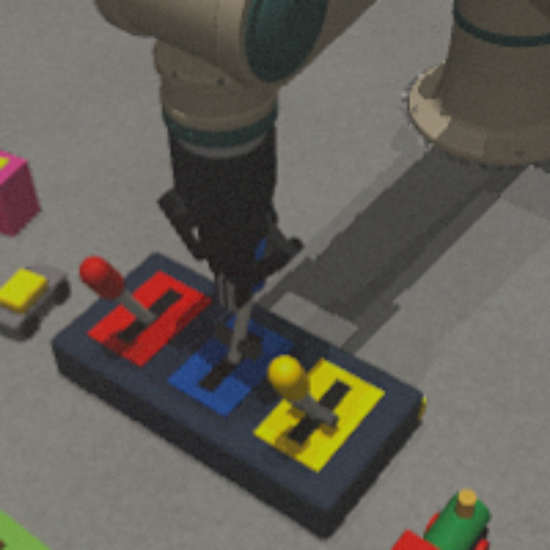

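The blue lever is leaning towards the robot ahead of the fingers, with its shaft at crop px 240,330. I'll keep pulling until I feel the stop.

Call:
jog_arm:
  motion:
    - [[-2,0,0,0,0,0,0],[0,0,0,0,0,0,0]]

```text
time_s: 8.9
tcp_pos: [0.5262, 0.0386, 0.1203]
tcp_rot: [1.0, 0.022, 0.0, 0.0]
contact_force: [0.2, -0.6, -1.1]
finger_gap: 0.0002
finger_force: 0.2
```

Call:
jog_arm:
  motion:
    - [[-2,0,0,0,0,0,0],[0,0,0,0,0,0,0]]

```text
time_s: 9.1
tcp_pos: [0.5242, 0.0385, 0.1203]
tcp_rot: [1.0, 0.022, -0.0, 0.0]
contact_force: [0.1, -0.3, -0.3]
finger_gap: -0.0001
finger_force: 0.2
```

Call:
jog_arm:
  motion:
    - [[-2,0,0,0,0,0,0],[0,0,0,0,0,0,0]]

```text
time_s: 9.3
tcp_pos: [0.5221, 0.0384, 0.1203]
tcp_rot: [1.0, 0.022, -0.0, 0.0]
contact_force: [0.4, 0.4, -0.3]
finger_gap: -0.0004
finger_force: 0.2
```

Call:
jog_arm:
  motion:
    - [[-2,0,0,0,0,0,0],[0,0,0,0,0,0,0]]

```text
time_s: 9.5
tcp_pos: [0.5213, 0.0383, 0.1206]
tcp_rot: [1.0, 0.022, 0.002, 0.0]
contact_force: [6.3, -0.4, -2.8]
finger_gap: -0.0002
finger_force: 3.3
```

Call:
jog_arm:
  motion:
    - [[-2,0,0,0,0,0,0],[0,0,0,0,0,0,0]]

```text
time_s: 9.7
tcp_pos: [0.5209, 0.0383, 0.1208]
tcp_rot: [1.0, 0.022, 0.004, -0.0]
contact_force: [17.1, 1.2, -8.1]
finger_gap: 0.0001
finger_force: 8.2
```

Blue is at its stop. Back off away from the lever (+x), then lift clear and check.

Call:
jog_arm:
  motion:
    - [[30,0,0,0,0,0,0],[10,0,-30,0,0,0,0],[0,0,-40,0,0,0,0],[0,0,-40,0,0,0,0],[0,0,-40,0,0,0,0],[-20,40,0,0,0,0,0],[-20,40,0,0,0,0,0],[-20,40,0,0,0,0,0]]

```text
time_s: 10.5
tcp_pos: [0.5027, -0.0835, 0.2704]
tcp_rot: [1.0, 0.023, -0.0, 0.0]
contact_force: [1.1, -1.2, -0.8]
finger_gap: 0.0002
finger_force: 0.0
```

Call:
jog_arm:
  motion:
    - [[-20,40,0,0,0,0,0],[-20,40,0,0,0,0,0],[-20,40,0,0,0,0,0],[-20,40,0,0,0,0,0],[0,0,0,0,0,0,0],[0,0,0,0,0,0,0]]

```text
time_s: 11.1
tcp_pos: [0.4304, -0.2465, 0.2702]
tcp_rot: [1.0, 0.021, -0.0, -0.0]
contact_force: [-0.2, 0.1, -0.6]
finger_gap: 0.0004
finger_force: 0.0
```

Run:
```python
from h import *
s=snapshot("scene"); cv2.imwrite("pics/e.png",cv2.resize(s["pixels"][100:320,150:350,::-1],None,fx=2.5,fy=2.5))
for q in("red_knob","blue_knob","yellow_knob","locomotive"):
    for m in masks_of(q,"scene")[:1]:
        P=pts(s,m["region"]); print(q,round(m["conf"],2),np.round(m["extent"]),P.min(0).round(3),P.max(0).round(3), P[P[:,2]>P[:,2].max()-.02].mean(0).round(3))
```

```text
red_knob 0.66 [178. 152. 203. 175.] [ 0.477 -0.185 -0.   ] [ 0.604 -0.04   0.165] [ 0.593 -0.049  0.156]
blue_knob 0.76 [227. 144. 249. 192.] [ 0.369 -0.077 -0.001] [0.539 0.062 0.166] [0.492 0.04  0.156]
yellow_knob 0.7 [248. 188. 272. 216.] [0.53  0.074 0.05 ] [0.595 0.158 0.166] [0.586 0.139 0.158]
locomotive 0.6 [289. 238. 327. 291.] [ 0.522  0.249 -0.002] [0.635 0.306 0.074] [0.607 0.283 0.068]
```

View pics/e.png

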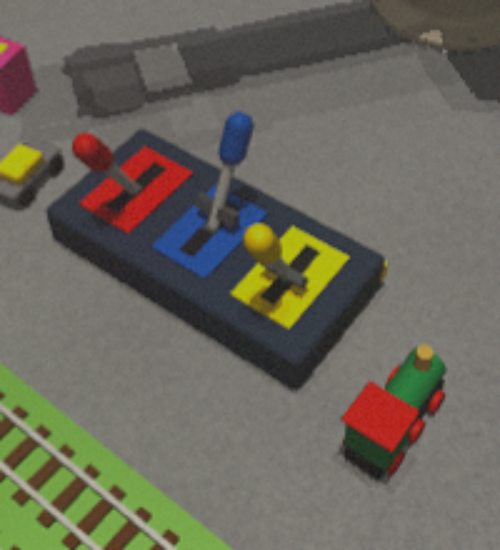

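Blue is fully pulled (crop px 237,138) and red is still home (px 90,150). Yellow and the locomotive have not moved, and the arm is clear.

```bash
python3 -c "
from bench import *
print(sign_off())"
```

```text
the job is handed in; nothing more can be done
None
```

The red lever was pushed fully back to its stop, then the blue lever pulled fully over to its stop; yellow and the locomotive are unmoved, the arm is clear of everything, and the job was handed in at about 11 s.

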